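Stop the flow control unit from rocking with a wedge

ROBOT

A 7-joint arm with a two-finger parallel gripper is mounted at the origin on a cart in front of the work surface, level with it; the furniture and walls round the work are solid. World frame = base frame: x ahead of the robot, y to its left, z up, the work surface at z = 0. Lengths are in m, angles in rad, forces in N, time in s.
With the tool pointing down it reaches from about 0.4 to 0.875 m from the base axis. Payload 6.5 kg.
Tool frame: the origin (TCP) lies at the very end of the fingers, on their centre line; the grasp point (between the pads) lies 19 mm behind it (r.tcp_to_grasp is the distance from the TCP to the grasp point, in m); z points along the fingers, y is the line along which they close (so a half turn about z gives the same grasp; the last joint's range is limited). The gripper opens to 88 mm and grips with 3 to 60 N. Pads are 18 mm wide; open, the fingers measure 123 mm over their backs; the gripper's body (75 mm by 187 mm) begins 45 mm behind the grasp point.
Start: joints at [1.109, 0.536, -0.004, 1.538, 0.003, 1.067, -0.071], TCP at [0.251, -0.6, 0.239] pointing down, gripper open.
Joint ranges: [-2.7, 2.7], [-0.37, 2.16], [-1.27, 1.26], [0.24, 2.4], [-1.31, 4.45], [0.19, 1.91], [-2.76, 2.76]. Speed limits (rad/s): [2.39, 2.39, 3.14, 3.14, 3.14, 3.14, 3.14].

INTERFACE

Orientations are given as a unit quaternion [w, x, y, z].
In Python, from cell import r gives the robot as it stands. The module is installed in compiled form; this text tells all that it offers.
- The arm moves only by the tool send_rows, never from a script. Its argument "motion" is a list of rows, each an object of numbers: "x", "y", "z": the shift along the tool's x, y, z in m; "roll": the turn about the tool's z in rad. In form: [{"x": .., "y": .., "z": .., "roll": ..}, ...]. A call has exactly 10 rows; each row shifts and turns the commanded pose from where the row before left it, along the tool's axes as they then stand; what a row does not reach is not made up. A row lasts 1/12 s, in which the tool goes at most 41.7 mm and 7.16 degrees, less where a joint would pass 70% of its speed; a pose out of reach is approached as far as the arm can. A call is refused whole if a number of a shift passes 0.0417 or a number of a turn 0.125, either way. A call with a gripper value outside its range is refused whole. "jaw" is the gripper command: -1 is shut, 1 is fully open, values between are in proportion, set as the call begins (left out, the last holds). The fingers move at their own pace and stop on an object; "force" is the grip in N (left out, the last holds). Time passes only in rows, so rows that do not move let the fingers close, or fill a call up. It gives the time, the measured TCP pose, the force, the opening and the grip force at its end, in the units of the state.
- r.read_state(): the state, without advancing time (a new reading comes with each control period).
- r.get_image(name): name is "side" or "top" or "wrist"; returns a dict with "pixels" (480x640x3 uint8, red, green, blue), "camera_matrix" (3x3 intrinsics, pixels), "k1" (the pictures are not rectified: a ray, as slopes to the right and down, at radius r is drawn at 1 + k1 r^2 times it, then the intrinsics apply), "view" (4x4, takes a point from world to camera coordinates). Camera axes: x right, y down, z forward; pixel columns grow to the right and rows downward; lengths in m; the calibration is good to about 2 mm. A picture is of the moment at which its call begins. There is no depth.
- r.sign_off(): hands the job in; it is judged then, once.
Trained networks look in a picture, given as the dict that the camera call returned (one of the last four; its "shot" number tells which), for a name from the list of things; names that differ only in an ending like _2 or _b are one class to them, and where a whole thing is asked for, a point or a joint stands for the part that bears it (a point fixed in the world has none). Each returns a list of dicts, best first, with "confidence" (0 to 1); they miss things now and then, are a little off and sometimes report something else, mostly with a low value. They report only what shows in the picture. A call takes as long as a camera call. They do not tell look-alikes from the thing itself.
- r.search_frame(picture, name): "rect" ([centre column, centre row, width, height] in pixels, round what is visible of it).
- r.masks_of(picture, name): "mask" (480x640 bool, what is visible of it) and "rect" ([centre column, centre row, width, height] in pixels, round what is visible of it).
The state is a dict: "time": time; "joint_positions": joint angles; "joint_vel": joint speeds; "joint_efforts": joint torques, N m; "tool_pos": TCP position; "ee_rot": TCP orientation; "wrist_force": force on the tool from outside, world axes, zero at the start; "ft_torque": the same for the moment, N m; "width": opening from 0.0 (shut) to 1.0 (fully open); "finger_force": force on a finger pad.
Only numpy, scipy, OpenCV 4.12 (cv2) and the standard library are available. Lean on these libraries where they do the work, as an engineer would, in place of code of your own. Each camera call takes 0.05 s, during which the arm holds its last target. There are 200 camera calls.

TASK

The flat white flow control unit rocks on the worktop because its front left foot is too short. Without picking anything up, push the wooden wedge with your fingertips, thin end first, under that foot until it is snug and the unit no longer rocks but still stands level, then press down on the unit's top above that foot, with about 10 N for a second, to check that it does not dip, pushing the wedge in further and pressing again if it does. Leave the unit where it stands, leave the things around it alone, and finish clear of everything.

Things in the scene. Friction and masses are not known exactly. Their poses are not given: they have to be found in the camera images.
- flow_unit: White flat instrument box, about 3.5 kg, 160 (x) x 200 (y) x 62 mm high, loose. Origin on the worktop under its centre; z up, -x its front (display, two knobs), +y its left side. Underside 22 mm, flat top 62 mm above the worktop. Round metal feet, 14 mm across, at x +-62, y +-82 mm; it stands level on three, the front left one is in the air. Pushed sideways by over 10 N it may slide.
- short_foot (a point): Point at worktop level below the axis of the short front left foot (x = -62, y = +82 mm of flow_unit). The foot is 5 to 9 mm too short, differently each time, and this point does not tell how much.
- press_corner (a point): Where to press: on the unit's flat top straight above the short foot, 62 mm above the worktop. With no wedge under the foot, 3 to 6 N here rock the unit down until the foot stands (tilt 0.05 to 0.1 rad).
- wedge: Light wooden wedge, 95 x 44 x 18 mm, about 60 g, loose to the left of the unit, thin end roughly towards the short foot. Origin at the centre of its underside, x along it to the thin end, z up. 2 mm thick at the thin end (x = +47.5 mm), rising 0.2 mm per mm to 18 mm at x = -32.5, then flat to the upright end face at x = -47.5.
- wedge_tip (a point): Middle of the wedge's thin end.
- wedge_heel (a point): Middle of the wedge's thick upright end face (44 wide x 18 mm high), where to push. The wedge slides with under 1 N; when it meets the foot the resistance jumps (about 5 N is snug; from about 10 to 15 N the unit is shoved along).
- septa_jar: Bystander: white jar with green lid, 39 x 39 x 47 mm, in front of the unit; origin under its centre.
- ferrule_tin: Bystander: flat white round tin, 55 x 55 x 18 mm, in front of the unit; origin under its centre.
- tape_roll: Bystander: white tape spool, 50 x 50 x 16 mm, to the left of the unit, beyond the wedge; origin under its centre.
- headspace_vial: Bystander: upright capped glass vial, 23 x 23 x 77 mm, left of the unit's far end; origin under its centre.
- beaker: Bystander: small beaker, 48 x 46 x 58 mm, in front of the right end of the unit; origin under its centre.
There are look-alikes about, which are no part of the job. Of the things that look like the wedge, the smaller one is meant.

How it is judged:
By the outcome, as a careful person would: the job done as asked, in the order asked, and still so for the second after the job is handed in, with the robot touching nothing.
It also fails if it takes over 58 s, if anything falls off the work surface, if the arm or the gripper's body presses on something with over 40 N, if the wrist force passes 120 N, or if a joint passes its speed limit or range.

## Working session

There is one attempt and no reset: what is moved stays moved. The work goes in short steps, Python scripts to look and compute and a tool call to move; the robot and the scene stay as the last step left them, time stands still between calls to the robot, and variables do not carry over. Pictures are saved under pics/ and viewed, at most 10 in all, crops included, and the job is handed in when it is done.

Besides the shell and the picture viewer there is one more tool, called by a JSON object that holds its "name" and its "arguments". send_rows: Moves the arm, as the interface text tells. Its arguments: {"type":"object","properties":{"motion":{"type":"array","items":{"type":"object","properties":{"x":{"type":"number"},"y":{"type":"number"},"z":{"type":"number"},"roll":{"type":"number"}}}},"jaw":{"type":"number"},"force":{"type":"number"}},"required":["motion"]}

```bash
mkdir -p pics; cat > h.py <<'E'
import numpy as np, cv2
from cell import r
def shot(n):
    return r.get_image(n)
def ray(p,uv,z):
    K=np.array(p["camera_matrix"]);V=np.array(p["view"])
    d=np.array([(uv[0]-K[0,2])/K[0,0],(uv[1]-K[1,2])/K[1,1]]);s=d.copy()
    for _ in range(20): s=d/(1+p["k1"]*(s@s))
    R=V[:3,:3];c=-R.T@V[:3,3];w=R.T@np.array([s[0],s[1],1.])
    return (c+w*(z-c[2])/w[2])
def proj(p,X):
    K=np.array(p["camera_matrix"]);V=np.array(p["view"])
    q=V[:3,:3]@np.array(X)+V[:3,3];s=q[:2]/q[2];s=s*(1+p["k1"]*(s@s))
    return np.array([K[0,0]*s[0]+K[0,2],K[1,1]*s[1]+K[1,2]])
def save(p,name,crop=None,f=1):
    im=p["pixels"][:,:,::-1]
    if crop: im=im[crop[1]:crop[3],crop[0]:crop[2]]
    cv2.imwrite("pics/"+name,cv2.resize(im,None,fx=f,fy=f,interpolation=cv2.INTER_CUBIC))
E
python3 - <<'E'
from h import *
for n in ("top","side"):
    p=shot(n);save(p,n+"1.png")
    print(n,np.array(p["view"]).round(3).tolist(),p["k1"],np.array(p["camera_matrix"]).round(0).tolist())
    for o in ["flow_unit","wedge","septa_jar","ferrule_tin","tape_roll","headspace_vial","beaker"]:
        for d in r.search_frame(p,o)[:3]:
            print(o,np.round(d["rect"]),round(d["confidence"],2),ray(p,d["rect"][:2],0.0).round(3))
s=r.read_state();print(s["tool_pos"],s["ee_rot"],s["time"])
E
```

```text
top [[0.014, -1.0, -0.004, -0.004], [-0.998, -0.014, -0.067, 0.609], [0.067, 0.005, -0.998, 0.915], [0.0, 0.0, 0.0, 1.0]] -0.06652307459335226 [[444.0, 0.0, 326.0], [0.0, 444.0, 243.0], [0.0, 0.0, 1.0]]
flow_unit [335. 230. 109. 101.] 0.74 [ 0.638 -0.014  0.   ]
wedge [456. 328.  67.  49.] 0.98 [ 0.433 -0.275  0.   ]
wedge [250. 286.  48.  28.] 0.91 [0.516 0.167 0.   ]
septa_jar [366. 292.  18.  15.] 0.71 [ 0.506 -0.081  0.   ]
septa_jar [229. 232.  24.  19.] 0.36 [0.633 0.216 0.   ]
ferrule_tin [331. 305.  24.  27.] 0.85 [ 0.479 -0.008  0.   ]
tape_roll [230. 231.  25.  18.] 0.88 [0.634 0.213 0.   ]
headspace_vial [252. 284.  49.  26.] 0.73 [0.52  0.163 0.   ]
headspace_vial [259. 219.  11.  10.] 0.58 [0.661 0.15  0.   ]
beaker [404. 280.  25.  21.] 0.89 [ 0.533 -0.164  0.   ]
side [[-0.95, -0.311, -0.007, 0.581], [-0.146, 0.466, -0.872, 0.129], [0.275, -0.828, -0.489, 0.743], [0.0, 0.0, 0.0, 1.0]] -0.05898531527901661 [[456.0, 0.0, 325.0], [0.0, 456.0, 241.0], [0.0, 0.0, 1.0]]
flow_unit [315. 244. 102.  70.] 0.61 [ 0.654 -0.059  0.   ]
wedge [350. 319.  43.  38.] 0.93 [0.516 0.162 0.   ]
wedge [432. 211.  47.  34.] 0.9 [ 0.434 -0.296  0.   ]
septa_jar [389. 241.  18.  26.] 0.59 [ 0.505 -0.117 -0.   ]
ferrule_tin [396. 269.  29.  21.] 0.95 [ 0.471 -0.014  0.   ]
tape_roll [272. 322.  33.  24.] 0.76 [0.635 0.207 0.   ]
tape_roll [395. 266.  34.  23.] 0.32 [ 0.475 -0.022  0.   ]
headspace_vial [274. 281.  16.  45.] 0.94 [0.68  0.096 0.   ]
beaker [385. 220.  25.  30.] 0.95 [ 0.535 -0.215  0.   ]
[ 0.25062933 -0.59973342  0.23874495] [ 1.91376986e-05  9.80470729e-01  1.96665067e-01 -1.32448724e-05] 0.8
```

View pics/top1.png

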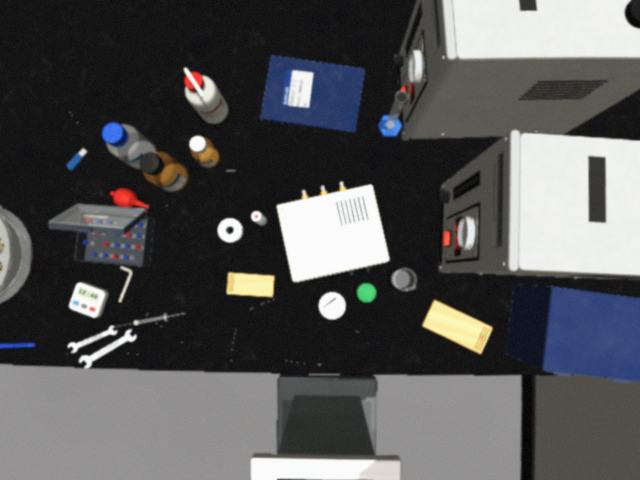

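View pics/side1.png

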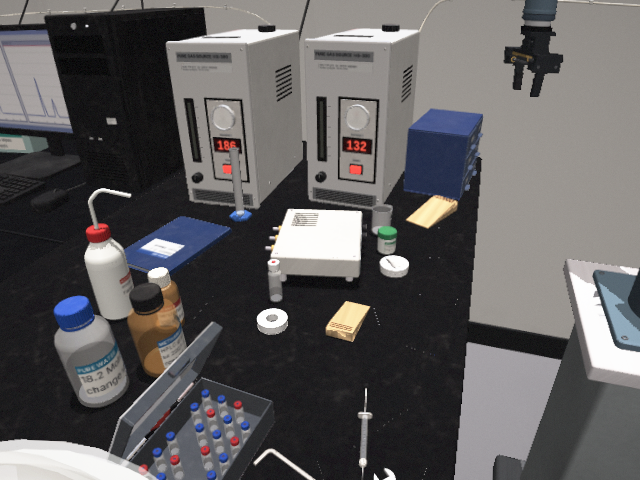

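Wedge look-alikes: the small one at top (250,285) / side (348,321), left of the unit, and a larger one at top (457,327) / side (432,211), right-front. I take the small one. The unit spans top corners (278,205), (373,185), (388,262), (293,282), and its front-left corner is at (293,282).

```bash
cat > fit.py <<'E'
from h import *
from scipy.optimize import minimize
def T(q,P):
    c,s=np.cos(q[2]),np.sin(q[2]);P=np.asarray(P,float)
    return np.c_[q[0]+c*P[:,0]-s*P[:,1],q[1]+s*P[:,0]+c*P[:,1],P[:,2]]
def box(x0,x1,y0,y1,z0,z1): return [(x,y,z) for x in(x0,x1) for y in(y0,y1) for z in(z0,z1)]
UNIT=box(-.08,.08,-.1,.1,.022,.062)
WEDGE=[(x,y,z) for y in(-.022,.022) for x,z in((.0475,0),(.0475,.002),(-.0325,.018),(-.0475,.018),(-.0475,0))]
def fit(obs,P,q0):  # obs: list of (picture, mask)
    def cost(q):
        t=0
        for p,m in obs:
            X=T(q,P);h=cv2.convexHull(np.array([proj(p,x) for x in X],np.float32))
            im=np.zeros((480,640),np.uint8);cv2.fillPoly(im,[np.round(h*16).astype(np.int32)],255,cv2.LINE_AA,4)
            t+=np.abs(im/255.-m).sum()/m.sum()
        return t
    best=None
    for dy in (0,.15,-.15):
        s=np.array([[0,0,dy],[.015,0,dy],[0,.015,dy],[0,0,dy+.12]])+q0
        f=minimize(cost,s[0],method="Nelder-Mead",options=dict(initial_simplex=s,xatol=1e-5,fatol=1e-5))
        if best is None or f.fun<best.fun: best=f
    return best.x,best.fun
def mask(p,o,near):
    L=[d for d in r.masks_of(p,o) if np.linalg.norm(np.array(d["rect"][:2])-proj(p,near))<35]
    return L[0]["mask"].astype(np.uint8) if L else None
def look(views,o,P,q0):
    obs=[]
    for n in views:
        p=shot(n);m=mask(p,o,(q0[0],q0[1],.02))
        if m is not None: obs.append((p,m.astype(float)))
    return obs,fit(obs,P,np.array(q0)) if obs else None
E
python3 - <<'E'
from fit import *
for v in (["top"],["side"],["top","side"]):
    ou,fu=look(v,"flow_unit",UNIT,(.625,-.014,.2)); ow,fw=look(v,"wedge",WEDGE,(.516,.167,-1.57))
    print(v,fu,fw)
u,w=fu[0],fw[0]
print("foot",T(u,[(-.062,.082,0)]),"tip,heel",T(w,[(.0475,0,0),(-.0475,0,0)]))
F=T(u,[(-.062,.082,0)])[0];c,s=np.cos(w[2]),np.sin(w[2]);d=F[:2]-w[:2];print("foot in wedge",c*d[0]+s*d[1],-s*d[0]+c*d[1])
p=shot("top");im=p["pixels"].copy()
q=shot("side");im2=q["pixels"].copy()
S=4
def draw(p,crop):
    a=p["pixels"][crop[1]:crop[3],crop[0]:crop[2],::-1]; a=cv2.resize(a,None,fx=S,fy=S,interpolation=cv2.INTER_CUBIC)
    for X,P,col in((u,UNIT,(0,0,255)),(w,WEDGE,(255,0,0))):
        h=cv2.convexHull(np.array([(proj(p,x)-crop[:2])*S for x in T(X,P)],np.float32));cv2.polylines(a,[h.astype(int)],True,col,1)
    cv2.circle(a,tuple(((proj(p,F)-crop[:2])*S).astype(int)),4,(0,255,0),-1);return a
A=draw(p,(210,180,400,320));B=draw(q,(250,200,440,350))
A=cv2.resize(A,(400,295));B=cv2.resize(B,(400,316))
cv2.imwrite("pics/crop.png",np.hstack([cv2.copyMakeBorder(A,0,21,0,0,0),B]))
for o in ["tape_roll","headspace_vial","ferrule_tin"]:
    for n,z in ((p,0),(q,0)):
        d=r.search_frame(n,o)[0]["rect"]; print(o,ray(n,(d[0],d[1]+d[3]/2),0).round(3))
E
```

```text
['top'] (array([ 0.62769573, -0.00790343,  0.23562395]), np.float64(0.0490772850089627)) (array([ 0.51968492,  0.16498897, -1.6290405 ]), np.float64(0.06454018227009113))
['side'] (array([ 0.62449971, -0.01095416,  0.2178962 ]), np.float64(0.08957163778374419)) (array([ 0.51572333,  0.16338758, -1.64212837]), np.float64(0.07690808934233133))
['top', 'side'] (array([ 0.62594206, -0.00914072,  0.23772053]), np.float64(0.15729132493540543)) (array([ 0.51794623,  0.16406709, -1.58626968]), np.float64(0.2171856188855854))
foot [[0.54637567 0.05595297 0.        ]] tip,heel [[0.51721127 0.11657277 0.        ]
 [0.51868118 0.2115614  0.        ]]
foot in wedge 0.10766128949499648 0.030098859196511223
tape_roll [0.613 0.207 0.   ]
tape_roll [ 0.623  0.236 -0.   ]Traceback (most recent call last):
  File "<stdin>", line 21, in <module>
IndexError: list index out of range
```

View pics/crop.png

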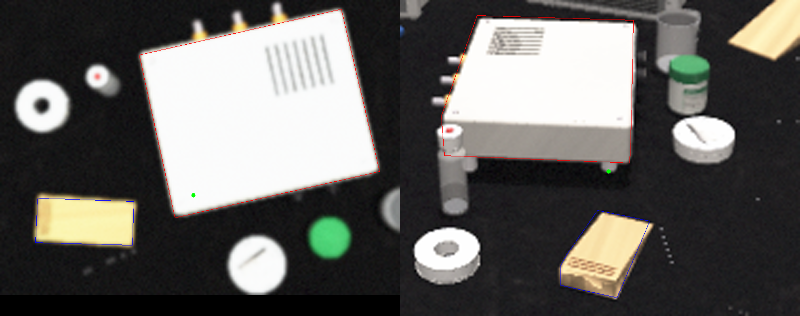

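The crop confirms the choice. The wedge's thick end (strip and printed end face) points away from the unit and the thin end points toward it. The green foot mark sits at the visible front-left foot, side crop (608,168). The foot is about 33 mm to the left of the wedge's axis, so the wedge needs turning about 0.25 rad first.

```bash
cat > go.py <<'E'
from h import *
import sys
from scipy.optimize import fsolve
from scipy.spatial.transform import Rotation as Ro
def plan(x,y,z,yaw=None,n=10):  # constant rows that reach world x,y,z with tool-x yaw
    s=r.read_state();w,a,b,c=s["ee_rot"];R=Ro.from_quat([a,b,c,w]).as_matrix();t0=np.arctan2(R[1,0],R[0,0])
    dy=0 if yaw is None else (yaw-t0+np.pi)%(2*np.pi)-np.pi
    k=dy/n;d=np.array([x,y])-np.array(s["tool_pos"])[:2]
    def end(v):
        p=np.zeros(2)
        for i in range(n):
            t=t0+k*i;p+=[v[0]*np.cos(t)+v[1]*np.sin(t),v[0]*np.sin(t)-v[1]*np.cos(t)]
        return p-d
    v=fsolve(end,[0,0])
    print("at",np.round(s["tool_pos"],4),"yaw",round(t0,3),"F",np.round(s["wrist_force"],1),"| row x %.4f y %.4f z %.4f roll %.4f"%(v[0],v[1],-(z-s["tool_pos"][2])/n,-k))
if __name__=="__main__": plan(*map(float,sys.argv[1:]))
E
python3 go.py .28 -.38 .34
```

```text
at [ 0.2506 -0.5998  0.2387] yaw 0.396 F [-0.5  0.1  0.2] | row x 0.0112 y -0.0191 z -0.0101 roll -0.0000
```

{"name": "send_rows", "arguments": {"motion": [{"x":0.0112,"y":-0.0191,"z":-0.01},{"x":0.0112,"y":-0.0191,"z":-0.01},{"x":0.0112,"y":-0.0191,"z":-0.01},{"x":0.0112,"y":-0.0191,"z":-0.01},{"x":0.0112,"y":-0.0191,"z":-0.01},{"x":0.0112,"y":-0.0191,"z":-0.01},{"x":0.0112,"y":-0.0191,"z":-0.01},{"x":0.0112,"y":-0.0191,"z":-0.01},{"x":0.0112,"y":-0.0191,"z":-0.01},{"x":0.0112,"y":-0.0191,"z":-0.01}], "jaw": -1, "force": 20}}

```text
$.motion[0]: bad value
```

{"name": "send_rows", "arguments": {"motion": [{"x":0.0274,"y":-0.0292,"z":0.004},{"x":0.0274,"y":-0.0292,"z":0.004},{"x":0.0274,"y":-0.0292,"z":0.004},{"x":0.0274,"y":-0.0292,"z":0.004},{"x":0.0274,"y":-0.0292,"z":0.004},{"x":0.0274,"y":-0.0292,"z":0.004},{"x":0.0274,"y":-0.0292,"z":0.004},{"x":0.0274,"y":-0.0292,"z":0.004},{"x":0.0274,"y":-0.0292,"z":0.004},{"x":0.0274,"y":-0.0292,"z":0.004}]}}

```text
$.motion[0]: bad value
```

```bash
python3 go.py .45 .135 .12 1.57; python3 -c "
from h import *
print(r.read_state()['joint_positions'],r.read_state()['time'],r.read_state()['width'])"
```

```text
at [ 0.2506 -0.5998  0.2387] yaw 0.396 F [-0.5  0.1  0.2] | row x 0.0748 y -0.0300 z 0.0119 roll -0.1174
[ 1.10882793  0.53636396 -0.00439983  1.53787789  0.00260616  1.067319
 -0.07118448] 1.85 0.999620715363894
```

The rows apparently need all four numbers.

{"name": "send_rows", "arguments": {"motion": [{"x":0.0112,"y":-0.0191,"z":-0.01,"roll":0},{"x":0.0112,"y":-0.0191,"z":-0.01,"roll":0},{"x":0.0112,"y":-0.0191,"z":-0.01,"roll":0},{"x":0.0112,"y":-0.0191,"z":-0.01,"roll":0},{"x":0.0112,"y":-0.0191,"z":-0.01,"roll":0},{"x":0.0112,"y":-0.0191,"z":-0.01,"roll":0},{"x":0.0112,"y":-0.0191,"z":-0.01,"roll":0},{"x":0.0112,"y":-0.0191,"z":-0.01,"roll":0},{"x":0.0112,"y":-0.0191,"z":-0.01,"roll":0},{"x":0.0112,"y":-0.0191,"z":-0.01,"roll":0}], "jaw": -1, "force": 20}}

```text
time: 2.68
tool_pos: [0.2803, -0.3792, 0.3393]
ee_rot: [0.0, 0.98, 0.197, 0.0]
wrist_force: [0.6, -0.3, -1.0]
width: 0.266
finger_force: 0.0
```

{"name": "send_rows", "arguments": {"motion": [{"x":0.0274,"y":-0.0292,"z":0.004,"roll":0},{"x":0.0274,"y":-0.0292,"z":0.004,"roll":0},{"x":0.0274,"y":-0.0292,"z":0.004,"roll":0},{"x":0.0274,"y":-0.0292,"z":0.004,"roll":0},{"x":0.0274,"y":-0.0292,"z":0.004,"roll":0},{"x":0.0274,"y":-0.0292,"z":0.004,"roll":0},{"x":0.0274,"y":-0.0292,"z":0.004,"roll":0},{"x":0.0274,"y":-0.0292,"z":0.004,"roll":0},{"x":0.0274,"y":-0.0292,"z":0.004,"roll":0},{"x":0.0274,"y":-0.0292,"z":0.004,"roll":0}]}}

```text
time: 3.52
tool_pos: [0.4209, -0.0034, 0.299]
ee_rot: [0.0, 0.981, 0.196, 0.001]
wrist_force: [1.3, 0.4, -1.0]
width: 0.004
finger_force: 0.0
```

```bash
python3 go.py .455 .135 .15 1.57; python3 -c "
from h import *
print(r.read_state()['joint_positions'],r.read_state()['time'],r.read_state()['width'])"
```

```text
at [ 0.4209 -0.0034  0.299 ] yaw 0.395 F [ 1.3  0.4 -1. ] | row x 0.0139 y -0.0060 z 0.0149 roll -0.1175
[ 0.4032204   0.0979229  -0.5296957   2.00904171  0.05770718  1.04763964
 -1.32853305] 3.5167 0.00363555294315412
```

{"name": "send_rows", "arguments": {"motion": [{"x":0.0139,"y":-0.006,"z":0.0149,"roll":-0.1175},{"x":0.0139,"y":-0.006,"z":0.0149,"roll":-0.1175},{"x":0.0139,"y":-0.006,"z":0.0149,"roll":-0.1175},{"x":0.0139,"y":-0.006,"z":0.0149,"roll":-0.1175},{"x":0.0139,"y":-0.006,"z":0.0149,"roll":-0.1175},{"x":0.0139,"y":-0.006,"z":0.0149,"roll":-0.1175},{"x":0.0139,"y":-0.006,"z":0.0149,"roll":-0.1175},{"x":0.0139,"y":-0.006,"z":0.0149,"roll":-0.1175},{"x":0.0139,"y":-0.006,"z":0.0149,"roll":-0.1175},{"x":0.0139,"y":-0.006,"z":0.0149,"roll":-0.1175}]}}

```text
time: 4.35
tool_pos: [0.4547, 0.1344, 0.1492]
ee_rot: [0.0, 0.705, 0.709, 0.0]
wrist_force: [0.6, -0.6, -0.3]
width: 0.002
finger_force: 0.0
```

```bash
python3 go.py .455 .135 .0025 1.57
```

```text
at [0.4547 0.1344 0.1492] yaw 1.576 F [ 0.6 -0.6 -0.3] | row x 0.0001 y 0.0000 z 0.0147 roll 0.0006
```

{"name": "send_rows", "arguments": {"motion": [{"x":0,"y":0,"z":0.02,"roll":0},{"x":0,"y":0,"z":0.02,"roll":0},{"x":0,"y":0,"z":0.02,"roll":0},{"x":0,"y":0,"z":0.02,"roll":0},{"x":0,"y":0,"z":0.02,"roll":0},{"x":0,"y":0,"z":0.02,"roll":0},{"x":0,"y":0,"z":0.014,"roll":0},{"x":0,"y":0,"z":0.007,"roll":0},{"x":0,"y":0,"z":0.003,"roll":0},{"x":0,"y":0,"z":0.002,"roll":0}]}}

```text
time: 5.18
tool_pos: [0.4546, 0.1337, 0.0038]
ee_rot: [0.0, 0.707, 0.707, 0.0]
wrist_force: [0.4, 0.0, 0.5]
width: 0.006
finger_force: 0.0
```

{"name": "send_rows", "arguments": {"motion": [{"x":0,"y":0.005,"z":0.001,"roll":0},{"x":0,"y":0.006,"z":0,"roll":0},{"x":0,"y":0.005,"z":0,"roll":0},{"x":0,"y":0.004,"z":0,"roll":0},{"x":0,"y":0.004,"z":0,"roll":0},{"x":0,"y":0.004,"z":0,"roll":0},{"x":0,"y":0.004,"z":0,"roll":0},{"x":0,"y":0.003,"z":0,"roll":0},{"x":0,"y":0.001,"z":0,"roll":0},{"x":0,"y":0,"z":0,"roll":0}]}}

```text
time: 6.02
tool_pos: [0.4905, 0.1335, 0.0027]
ee_rot: [0.0, 0.707, 0.707, -0.0]
wrist_force: [0.2, -0.2, 0.6]
width: 0.008
finger_force: 0.3
```

```bash
cat > m.py <<'E'
from fit import *
import sys
q0=tuple(map(float,sys.argv[1:4]))
ow,fw=look(["top","side"],"wedge",WEDGE,q0)
for o in ow:
    w,e=fit([o],WEDGE,np.array(q0));print("wedge",w.round(4),round(e,3))
ou,fu=look(["top"],"flow_unit",UNIT,(.627,-.008,.236));u=fu[0];print("unit",u.round(4),round(fu[1],3))
w,_=fit(ow[:1],WEDGE,np.array(q0))
F=T(u,[(-.062,.082,0)])[0];d=F[:2]-w[:2];c,s=np.cos(w[2]),np.sin(w[2])
print("foot",F.round(4),"foot in wedge %.4f %.4f"%(c*d[0]+s*d[1],-s*d[0]+c*d[1]),"heel",T(w,[(-.0475,0,0)]).round(4))
print(r.read_state()["time"])
save(ow[0][0],sys.argv[4]+".png",(210,180,400,320),4)
E
python3 m.py .522 .164 -1.4 a
```

```text
wedge [ 0.5304  0.1586 -1.2846] 4.55
wedge [ 0.5222  0.1665 -1.4975] 0.092
unit [ 0.6267 -0.0077  0.223 ] 0.056
foot [0.5481 0.0586 0.    ] foot in wedge 0.1010 -0.0112 heel [[0.517  0.2042 0.    ]]
6.3167
```

{"name": "send_rows", "arguments": {"motion": [{"x":0,"y":0.003,"z":0,"roll":0},{"x":0,"y":0.003,"z":0,"roll":0},{"x":0,"y":0.002,"z":0,"roll":0},{"x":0,"y":0,"z":0,"roll":0},{"x":0,"y":-0.008,"z":0,"roll":0},{"x":0,"y":-0.03,"z":0,"roll":0},{"x":0,"y":-0.03,"z":-0.01,"roll":0},{"x":0,"y":-0.02,"z":-0.035,"roll":0},{"x":0.01,"y":-0.01,"z":-0.038,"roll":0},{"x":0.02,"y":0,"z":-0.035,"roll":0}]}}

```text
time: 7.15
tool_pos: [0.3958, 0.161, 0.121]
ee_rot: [-0.0, 0.707, 0.707, -0.003]
wrist_force: [1.5, 0.0, -0.2]
width: 0.001
finger_force: 0.0
```

```bash
python3 m.py .525 .166 -1.42 b; python3 go.py .5 .25 .12 1.76
```

```text
wedge [ 0.5291  0.1699 -1.3744] 0.11
wedge [ 0.5268  0.1669 -1.384 ] 0.133
at [0.3995 0.1625 0.1197] yaw 1.57 F [-0.5  0.7  0.4] | row x 0.0079 y 0.0108 z -0.0000 roll -0.0190Traceback (most recent call last):
  File "m.py", line 7, in <module>
    ou,fu=look(["top"],"flow_unit",UNIT,(.627,-.008,.236));u=fu[0];print("unit",u.round(4),round(fu[1],3))
                                                             ~~^^^
TypeError: 'NoneType' object is not subscriptable
```

```bash
python3 - <<'E'
from h import *
t=shot("top");s=shot("side")
for p,n in((t,"top"),(s,"side")):
    for d in r.search_frame(p,"headspace_vial"):
        u,v,w,h=d["rect"];print(n,np.round(d["rect"]),round(d["confidence"],2),"top",ray(p,(u,v-h/2+4),.077).round(3),"bot",ray(p,(u,v+h/2-4),0).round(3), "c",ray(p,(u,v),.077).round(3),ray(p,(u,v),.038).round(3))
a=cv2.resize(t["pixels"][170:320,210:400],None,fx=3,fy=3,interpolation=2); b=cv2.resize(s["pixels"][200:350,240:320],None,fx=3,fy=3,interpolation=2)
cv2.imwrite("pics/c.png",np.hstack([a,b])[:,:,::-1])
E
```

```text
top [261. 218.  13.  11.] 0.67 top [0.656 0.135 0.077] bot [0.66  0.147 0.   ] c [0.654 0.135 0.077] [0.658 0.141 0.038]
side [275. 279.  15.  44.] 0.58 top [0.652 0.146 0.077] bot [0.658 0.143 0.   ] c [0.63  0.195 0.077] [0.656 0.142 0.038]
side [386. 240.  18.  27.] 0.21 top [ 0.497 -0.021  0.077] bot [ 0.504 -0.082  0.   ] c [0.489 0.016 0.077] [ 0.501 -0.054  0.038]
```

View pics/c.png

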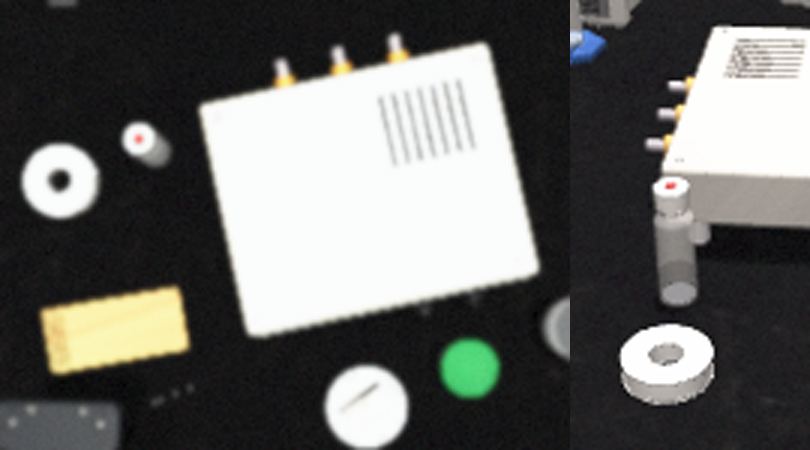

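```bash
python3 go.py .511 .240 .08 1.767
```

```text
at [0.3996 0.1629 0.1197] yaw 1.57 F [-0.1  1.   0.1] | row x 0.0067 y 0.0118 z 0.0040 roll -0.0197
```

{"name": "send_rows", "arguments": {"motion": [{"x":0.0067,"y":0.0118,"z":0.004,"roll":-0.0197},{"x":0.0067,"y":0.0118,"z":0.004,"roll":-0.0197},{"x":0.0067,"y":0.0118,"z":0.004,"roll":-0.0197},{"x":0.0067,"y":0.0118,"z":0.004,"roll":-0.0197},{"x":0.0067,"y":0.0118,"z":0.004,"roll":-0.0197},{"x":0.0067,"y":0.0118,"z":0.004,"roll":-0.0197},{"x":0.0067,"y":0.0118,"z":0.004,"roll":-0.0197},{"x":0.0067,"y":0.0118,"z":0.004,"roll":-0.0197},{"x":0.0067,"y":0.0118,"z":0.004,"roll":-0.0197},{"x":0.0067,"y":0.0118,"z":0.004,"roll":-0.0197}]}}

```text
time: 8.48
tool_pos: [0.5118, 0.2405, 0.0794]
ee_rot: [-0.0, 0.634, 0.773, -0.001]
wrist_force: [0.4, -0.1, 0.3]
width: 0.003
finger_force: 0.0
```

{"name": "send_rows", "arguments": {"motion": [{"x":0,"y":0,"z":0.012,"roll":0},{"x":0,"y":0,"z":0.012,"roll":0},{"x":0,"y":0,"z":0.012,"roll":0},{"x":0,"y":0,"z":0.012,"roll":0},{"x":0,"y":0,"z":0.01,"roll":0},{"x":0,"y":0,"z":0.008,"roll":0},{"x":0,"y":0,"z":0.005,"roll":0},{"x":0,"y":0,"z":0.003,"roll":0},{"x":0,"y":0,"z":0,"roll":0},{"x":0,"y":0,"z":0,"roll":0}]}}

```text
time: 9.32
tool_pos: [0.5119, 0.2408, 0.0069]
ee_rot: [0.0, 0.634, 0.773, 0.0]
wrist_force: [0.2, -0.7, -0.1]
width: 0.008
finger_force: 0.0
```

```bash
python3 go.py .511 .240 .006 1.767
```

```text
at [0.5119 0.2408 0.0069] yaw 1.768 F [ 0.2 -0.7 -0.1] | row x -0.0001 y -0.0001 z 0.0001 roll 0.0001
```

{"name": "send_rows", "arguments": {"motion": [{"x":-0.006,"y":0,"z":0,"roll":0},{"x":-0.006,"y":0,"z":0,"roll":0},{"x":-0.006,"y":0,"z":0,"roll":0},{"x":-0.006,"y":0,"z":0,"roll":0},{"x":-0.006,"y":0,"z":0,"roll":0},{"x":-0.006,"y":0,"z":0,"roll":0},{"x":-0.006,"y":0,"z":0,"roll":0},{"x":-0.006,"y":0,"z":0,"roll":0},{"x":-0.005,"y":0,"z":0,"roll":0},{"x":-0.003,"y":0,"z":0,"roll":0}]}}

```text
time: 10.15
tool_pos: [0.5229, 0.1847, 0.0066]
ee_rot: [0.0, 0.634, 0.773, -0.0]
wrist_force: [-0.8, 0.7, 0.5]
width: 0.006
finger_force: 0.2
```

```bash
python3 - <<'E'
from h import *
p=shot("side");q=shot("top")
a=cv2.resize(p["pixels"][215:345,250:400],None,fx=3,fy=3,interpolation=2);b=cv2.resize(q["pixels"][210:320,220:330],None,fx=3,fy=3,interpolation=2);b=cv2.resize(b,(330,330));b=cv2.copyMakeBorder(b,0,60,0,0,0)
cv2.imwrite("pics/d.png",np.hstack([a,b])[:,:,::-1])
E
python3 go.py .511 .240 .006 1.767
```

```text
at [0.5228 0.1848 0.0066] yaw 1.767 F [-0.1  0.6 -1.1] | row x 0.0056 y -0.0001 z 0.0001 roll -0.0000
```

View pics/d.png

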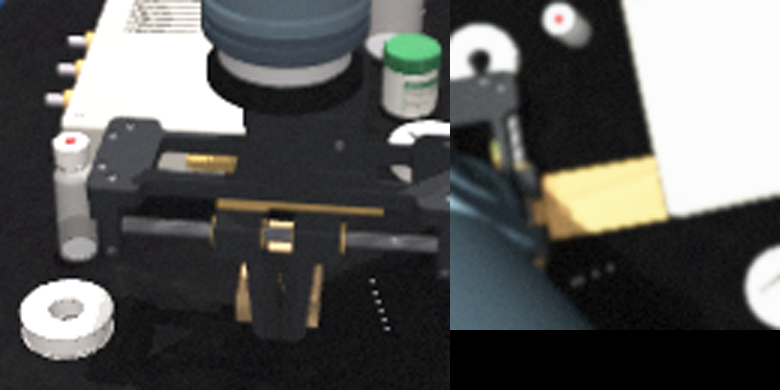

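The wedge is running straight. Its tip is at the unit's edge, crop (665,190), and the gripper body end has room beside the vial at (75,200). I'll shift slightly away from the vial and raise the fingers a bit before pushing on.

{"name": "send_rows", "arguments": {"motion": [{"x":0.003,"y":0,"z":0,"roll":0},{"x":0,"y":-0.003,"z":-0.005,"roll":0},{"x":-0.003,"y":0,"z":0,"roll":0},{"x":-0.004,"y":0,"z":0,"roll":0},{"x":-0.004,"y":0,"z":0,"roll":0},{"x":-0.004,"y":0,"z":0,"roll":0},{"x":-0.004,"y":0,"z":0,"roll":0},{"x":-0.004,"y":0,"z":0,"roll":0},{"x":-0.004,"y":0,"z":0,"roll":0},{"x":-0.002,"y":0,"z":0,"roll":0}]}}

```text
time: 11.08
tool_pos: [0.525, 0.1588, 0.0116]
ee_rot: [0.0, 0.634, 0.773, -0.0]
wrist_force: [-0.4, 1.1, 0.3]
width: 0.006
finger_force: 0.2
```

{"name": "send_rows", "arguments": {"motion": [{"x":-0.001,"y":0,"z":0,"roll":0},{"x":-0.001,"y":0,"z":0,"roll":0},{"x":-0.001,"y":0,"z":0,"roll":0},{"x":0,"y":0,"z":0,"roll":0},{"x":0,"y":0,"z":0,"roll":0},{"x":0,"y":0,"z":0,"roll":0},{"x":0,"y":0,"z":0,"roll":0},{"x":0,"y":0,"z":0,"roll":0},{"x":0,"y":0,"z":0,"roll":0},{"x":0,"y":0,"z":0,"roll":0}]}}

```text
time: 11.92
tool_pos: [0.5254, 0.1568, 0.0117]
ee_rot: [-0.0, 0.634, 0.773, -0.0]
wrist_force: [-0.5, -0.3, -0.1]
width: 0.004
finger_force: 0.0
```

```bash
cat > f.py <<'E'
from h import *
F=[]
for _ in range(4):
    F.append(r.read_state()["wrist_force"])
print(np.mean(F,0).round(2),np.std(F,0).round(2),r.read_state()["time"])
E
python3 f.py
```

```text
[-0.48 -0.29 -0.07] [0. 0. 0.] 11.9167
```

{"name": "send_rows", "arguments": {"motion": [{"x":-0.001,"y":0,"z":0,"roll":0},{"x":-0.001,"y":0,"z":0,"roll":0},{"x":-0.001,"y":0,"z":0,"roll":0},{"x":-0.001,"y":0,"z":0,"roll":0},{"x":0,"y":0,"z":0,"roll":0},{"x":0,"y":0,"z":0,"roll":0},{"x":0,"y":0,"z":0,"roll":0},{"x":0,"y":0,"z":0,"roll":0},{"x":0,"y":0,"z":0,"roll":0},{"x":0,"y":0,"z":0,"roll":0}]}}

```text
time: 12.75
tool_pos: [0.5262, 0.1528, 0.0117]
ee_rot: [0.0, 0.634, 0.773, -0.0]
wrist_force: [-0.1, -1.0, 0.1]
width: 0.005
finger_force: 0.0
```

{"name": "send_rows", "arguments": {"motion": [{"x":-0.001,"y":0,"z":0,"roll":0},{"x":-0.001,"y":0,"z":0,"roll":0},{"x":-0.001,"y":0,"z":0,"roll":0},{"x":0,"y":0,"z":0,"roll":0},{"x":0,"y":0,"z":0,"roll":0},{"x":0,"y":0,"z":0,"roll":0},{"x":0,"y":0,"z":0,"roll":0},{"x":0,"y":0,"z":0,"roll":0},{"x":0,"y":0,"z":0,"roll":0},{"x":0,"y":0,"z":0,"roll":0}]}}

```text
time: 13.58
tool_pos: [0.5268, 0.1499, 0.0117]
ee_rot: [-0.0, 0.634, 0.773, -0.0]
wrist_force: [0.2, 0.1, 0.2]
width: 0.009
finger_force: 0.0
```

{"name": "send_rows", "arguments": {"motion": [{"x":0,"y":0,"z":0,"roll":0},{"x":-0.0005,"y":0,"z":0,"roll":0},{"x":-0.0005,"y":0,"z":0,"roll":0},{"x":-0.0005,"y":0,"z":0,"roll":0},{"x":-0.0005,"y":0,"z":0,"roll":0},{"x":-0.0005,"y":0,"z":0,"roll":0},{"x":-0.0005,"y":0,"z":0,"roll":0},{"x":-0.0005,"y":0,"z":0,"roll":0},{"x":-0.0005,"y":0,"z":0,"roll":0},{"x":-0.0005,"y":0,"z":0,"roll":0}]}}

```text
time: 14.42
tool_pos: [0.5277, 0.1455, 0.0117]
ee_rot: [-0.0, 0.634, 0.773, 0.0]
wrist_force: [0.0, 0.5, -0.8]
width: 0.012
finger_force: 0.5
```

{"name": "send_rows", "arguments": {"motion": [{"x":0,"y":0,"z":0,"roll":0},{"x":0,"y":0,"z":0,"roll":0},{"x":0,"y":0,"z":0,"roll":0},{"x":-0.0005,"y":0,"z":0,"roll":0},{"x":-0.0005,"y":0,"z":0,"roll":0},{"x":-0.0005,"y":0,"z":0,"roll":0},{"x":-0.0005,"y":0,"z":0,"roll":0},{"x":-0.0005,"y":0,"z":0,"roll":0},{"x":-0.0005,"y":0,"z":0,"roll":0},{"x":-0.0005,"y":0,"z":0,"roll":0}]}}

```text
time: 15.25
tool_pos: [0.5281, 0.1435, 0.0118]
ee_rot: [-0.001, 0.634, 0.774, 0.001]
wrist_force: [-1.0, 6.9, -0.4]
width: 0.002
finger_force: 3.4
```

{"name": "send_rows", "arguments": {"motion": [{"x":0,"y":0,"z":0,"roll":0},{"x":0.002,"y":0,"z":0,"roll":0},{"x":0.006,"y":0,"z":0,"roll":0},{"x":0.01,"y":0,"z":0,"roll":0},{"x":0.012,"y":0,"z":0,"roll":0},{"x":0.01,"y":0,"z":-0.02,"roll":0},{"x":0,"y":0,"z":-0.03,"roll":0},{"x":0,"y":0,"z":-0.03,"roll":0},{"x":0,"y":0,"z":-0.02,"roll":0},{"x":0,"y":0,"z":0,"roll":0}]}}

```text
time: 16.08
tool_pos: [0.5226, 0.1837, 0.1158]
ee_rot: [0.002, 0.634, 0.774, 0.003]
wrist_force: [0.6, -0.1, -0.8]
width: 0.003
finger_force: 0.0
```

```bash
python3 - <<'E'
from fit import *
q=shot("top");p=shot("side")
m=mask(q,"flow_unit",(.627,-.008,.03))
if m is not None: print("unit",fit([(q,m.astype(float))],UNIT,np.array((.627,-.008,.236))))
a=cv2.resize(p["pixels"][215:345,250:400],None,fx=3,fy=3,interpolation=2);b=cv2.resize(q["pixels"][180:310,220:330],None,fx=3,fy=3,interpolation=2)
cv2.imwrite("pics/e.png",np.hstack([a,b])[:,:,::-1])
E
python3 go.py .547 .059 .09 1.767
```

```text
unit (array([ 0.62767663, -0.00820854,  0.23547068]), np.float64(0.04740795468538357))
at [0.5201 0.1815 0.1112] yaw 1.768 F [ 0.4  0.7 -0.6] | row x -0.0125 y 0.0002 z 0.0021 roll 0.0001
```

View pics/e.png

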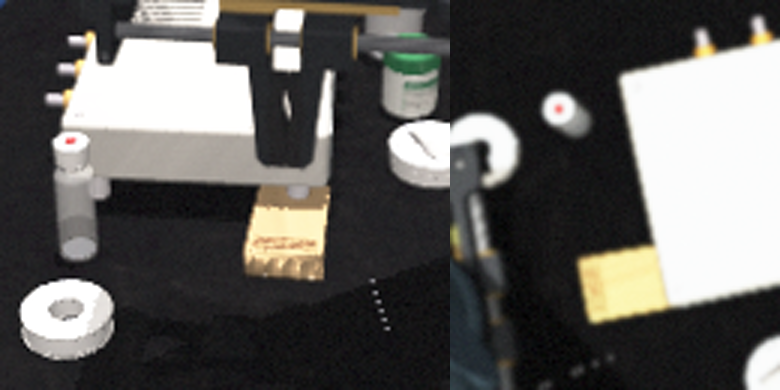

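The wedge sits straight under the foot (crop foot at (299,190), wedge (258–328, 187–278)) and the unit has not moved. Now I press above the foot.

{"name": "send_rows", "arguments": {"motion": [{"x":-0.0127,"y":0,"z":0.003,"roll":0},{"x":-0.0127,"y":0,"z":0.003,"roll":0},{"x":-0.0127,"y":0,"z":0.003,"roll":0},{"x":-0.0127,"y":0,"z":0.003,"roll":0},{"x":-0.0127,"y":0,"z":0.003,"roll":0},{"x":-0.0127,"y":0,"z":0.004,"roll":0},{"x":-0.0127,"y":0,"z":0.004,"roll":0},{"x":-0.0127,"y":0,"z":0.004,"roll":0},{"x":-0.0127,"y":0,"z":0.004,"roll":0},{"x":-0.0127,"y":0.002,"z":0.004,"roll":0}]}}

```text
time: 17.07
tool_pos: [0.5473, 0.0557, 0.0762]
ee_rot: [-0.0, 0.634, 0.773, -0.0]
wrist_force: [-1.6, 0.9, -0.5]
width: 0.003
finger_force: 0.0
```

{"name": "send_rows", "arguments": {"motion": [{"x":0,"y":0,"z":0.002,"roll":0},{"x":0,"y":0,"z":0.002,"roll":0},{"x":0,"y":0,"z":0.002,"roll":0},{"x":0,"y":0,"z":0.002,"roll":0},{"x":0,"y":0,"z":0.001,"roll":0},{"x":0,"y":0,"z":0.001,"roll":0},{"x":0,"y":0,"z":0.001,"roll":0},{"x":0,"y":0,"z":0,"roll":0},{"x":0,"y":0,"z":0,"roll":0},{"x":0,"y":0,"z":0,"roll":0}]}}

```text
time: 17.9
tool_pos: [0.5474, 0.0572, 0.0658]
ee_rot: [0.0, 0.634, 0.773, 0.0]
wrist_force: [0.3, -0.2, 0.4]
width: 0.004
finger_force: 0.0
```

{"name": "send_rows", "arguments": {"motion": [{"x":0,"y":0,"z":0.001,"roll":0},{"x":0,"y":0,"z":0.001,"roll":0},{"x":0,"y":0,"z":0.001,"roll":0},{"x":0,"y":0,"z":0.0005,"roll":0},{"x":0,"y":0,"z":0.0005,"roll":0},{"x":0,"y":0,"z":0,"roll":0},{"x":0,"y":0,"z":0,"roll":0},{"x":0,"y":0,"z":0,"roll":0},{"x":0,"y":0,"z":0,"roll":0},{"x":0,"y":0,"z":0,"roll":0}]}}

```text
time: 18.73
tool_pos: [0.5474, 0.0571, 0.0624]
ee_rot: [0.0, 0.634, 0.773, -0.0]
wrist_force: [-3.4, -1.4, 8.0]
width: 0.005
finger_force: 4.2
```

{"name": "send_rows", "arguments": {"motion": [{"x":0,"y":0,"z":0.0003,"roll":0},{"x":0,"y":0,"z":0,"roll":0},{"x":0,"y":0,"z":0,"roll":0},{"x":0,"y":0,"z":0,"roll":0},{"x":0,"y":0,"z":0,"roll":0},{"x":0,"y":0,"z":0,"roll":0},{"x":0,"y":0,"z":0,"roll":0},{"x":0,"y":0,"z":0,"roll":0},{"x":0,"y":0,"z":0,"roll":0},{"x":0,"y":0,"z":0,"roll":0}]}}

```text
time: 19.57
tool_pos: [0.5473, 0.0571, 0.0623]
ee_rot: [0.0, 0.634, 0.773, -0.0]
wrist_force: [-4.0, -1.8, 10.7]
width: 0.007
finger_force: 5.6
```

{"name": "send_rows", "arguments": {"motion": [{"x":0,"y":0,"z":0,"roll":0},{"x":0,"y":0,"z":0,"roll":0},{"x":0,"y":0,"z":0,"roll":0},{"x":0,"y":0,"z":0,"roll":0},{"x":0,"y":0,"z":0,"roll":0},{"x":0,"y":0,"z":0,"roll":0},{"x":0,"y":0,"z":0,"roll":0},{"x":0,"y":0,"z":0,"roll":0},{"x":0,"y":0,"z":0,"roll":0},{"x":0,"y":0,"z":0,"roll":0}]}}

```text
time: 20.4
tool_pos: [0.5473, 0.0571, 0.0623]
ee_rot: [0.0, 0.634, 0.773, -0.0]
wrist_force: [-4.3, -1.8, 11.5]
width: 0.007
finger_force: 5.6
```

No dip at about 11 N: z went from 0.0624 to 0.0623. Now I lift clear and do a final look.

{"name": "send_rows", "arguments": {"motion": [{"x":0,"y":0,"z":-0.001,"roll":0},{"x":0,"y":0,"z":-0.004,"roll":0},{"x":0,"y":0,"z":-0.015,"roll":0},{"x":0,"y":0,"z":-0.025,"roll":0},{"x":0,"y":-0.01,"z":-0.03,"roll":0},{"x":0,"y":-0.02,"z":-0.03,"roll":0},{"x":0,"y":-0.025,"z":-0.03,"roll":0},{"x":0,"y":-0.025,"z":-0.03,"roll":0},{"x":0,"y":-0.02,"z":-0.02,"roll":0},{"x":0,"y":-0.01,"z":0,"roll":0}]}}

```text
time: 21.23
tool_pos: [0.4394, 0.0357, 0.2495]
ee_rot: [0.002, 0.634, 0.773, 0.001]
wrist_force: [1.3, 0.2, 0.5]
width: 0.002
finger_force: 0.0
```

```bash
python3 - <<'E'
from fit import *
q=shot("top");p=shot("side")
m=mask(q,"flow_unit",(.627,-.008,.03))
if m is not None: print("unit",fit([(q,m.astype(float))],UNIT,np.array((.627,-.008,.236))))
a=cv2.resize(p["pixels"][200:345,250:430],None,fx=3,fy=3,interpolation=2)
cv2.imwrite("pics/f.png",a[:,:,::-1])
s=r.read_state();print(s["tool_pos"],s["wrist_force"],s["time"])
E
```

```text
unit (array([ 0.62711585, -0.00827802,  0.23341652]), np.float64(0.04406651171106741))
[0.43936182 0.03491961 0.24606997] [ 0.49793972 -1.03700964 -0.98586638] 21.3833
```

View pics/f.png

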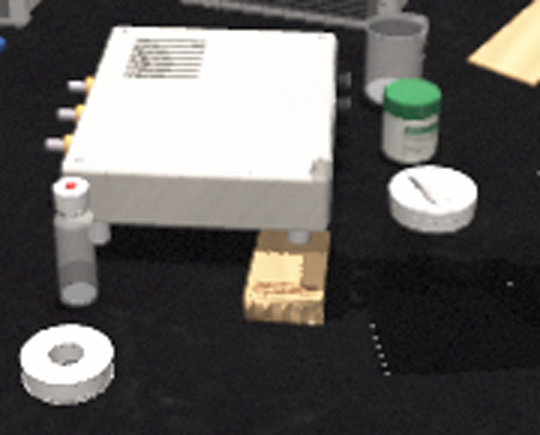

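The unit stands level with its foot at (300,237) on the wedge (245–328, 235–322). The vial, tape roll, jar, tin and beaker are all where they were, so I'm handing in.

```bash
python3 -c "
from cell import r
print(r.sign_off())"
```

```text
the job is handed in; nothing more can be done
None
```

The small wedge was pushed snug under the front left foot with a peak force of about 7 N. A press of about 11 N for over a second showed no dip, the unit and the things around it look unmoved, and I handed the job in with the arm clear at 21 s.

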